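# Close the balance's draught shield and tare

### The job

A beaker stands on the balance and the draught shield has been left open. With the fingertips, gently push the top panel and the side door fully shut by their blue tabs, and then, with the shield closed, press the green tare key down and let it come up again. Pick nothing up: leave the beaker, the red on/off key and everything else on the bench alone.

Things in the scene. Friction and masses are not known exactly. Their poses are not given: they have to be found in the camera images.
- balance: white/grey laboratory balance, 320 deep (x) x 210 wide (y), fixed. Origin: centre of footprint at bench level; x to its rear, y to its left, z up. Front key panel x -160 to -45, 50 high. Behind it a glass draught shield round the pan: x -40 to 120, y -91 to 85, glass top z 149; pillar x 120 to 160, z to 144. Top panel and side door open by sliding along +x, then stick out behind
- lid (a joint): clear aluminium-framed top panel of the shield: 0 = fully shut (against a stop, at the front), positive = how far it is slid to the rear, up to 0.10 m. Starts 0.045 to 0.09 open. Moves with about 1.5 N friction and stays where it is left
- lid_tab (a point): centre of the rear face of the top panel's upright blue tab: tab 60 wide (y), 8 thick (x), 24 tall (149 to 173 above the bench), near the panel's front edge. Push this face towards the balance's front (-x). Behind it lies the flat glass at z 149, 12 below this point. Moves with the panel; axes as the balance's
- side_door (a joint): clear framed door on the balance's right side (-y): 0 = fully shut (against a stop, at the front), positive = how far it is slid to the rear, up to 0.10 m. Starts 0.045 to 0.09 open. About 1.5 N friction, stays where it is left
- door_tab (a point): centre of the rear face of the side door's blue tab, which sticks out sideways: 30 out from the glass (y -92 to -122 of the balance), 8 thick (x), 48 tall (96 to 144 above the bench). Push this face towards the balance's front (-x). Moves with the door; axes as the balance's. The glass face is 16 to +y of this point
- tare_key (a joint): green tare key, pressed straight down: 0 = up, 0.006 m = fully down, spring, about 4 N fully down
- tare_key_top (a point): centre of the top of the green tare key, 28 across, on the front panel at the right (-y)
- power_key (a joint): red on/off key, same travel and spring; not to be pressed
- power_key_top (a point): centre of the top of the red on/off key, 22 across, on the front panel at the left (+y), 110 from the green one
- beaker: open glass beaker, 52 across, 58 tall, loose on the pan inside the shield, its top at about z 126; origin at the centre of its underside, z up. Leave it standing as it is
- flask: greenish conical flask, 74 across, 114 tall, loose on the bench near the balance; leave it where it is
- cal_weight: brass calibration weight, 38 across, 58 tall, loose on the bench near the balance; leave it where it is
- jar: amber jar with black cap, 54 across, 85 tall, to the right of the balance, its centre about 85 from the door tab's outer edge; loose on the bench near the balance; leave it where it is
- dish: small white weighing dish, 64 across, 18 tall, loose on the bench near the balance; leave it where it is
- scoop: black-handled steel scoop, about 150 long, right of the key panel; loose on the bench near the balance; leave it where it is
- wash_bottle: white bottle with red cap, 64 across, 160 tall, at the left rear of the balance; loose on the bench near the balance; leave it where it is

How it is judged:
By the outcome, as a careful person would: the job done as asked, in the order asked, and still so for the second after the job is handed in, with the robot touching nothing.
It also fails if it takes over 58 s, if anything falls off the work surface, if the arm or the gripper's body presses on something with over 40 N, if the wrist force passes 120 N, or if a joint passes its speed limit or range.

### The arm

A 6-joint arm with a two-finger parallel gripper is mounted at the origin on the work surface. World frame = base frame: x ahead of the robot, y to its left, z up, the work surface at z = 0. Lengths are in m, angles in rad, forces in N, time in s.
With the tool pointing down it reaches from about 0.25 to 0.8 m from the base axis. Payload 3.9 kg.
Tool frame: the origin (TCP) lies midway between the tips of the shut fingers; the grasp point (between the pads) lies 19 mm behind it; z points along the fingers, x is the direction in which the jaws open and shut, and the axes are right-handed (so a half turn about z gives the same grasp; the last joint's range is limited). The gripper opens to 85 mm and grips with 20 to 120 N. Pads are 22 mm wide; open, the fingers measure 114 mm over their backs; the gripper's body (76 mm by 85 mm) begins 54 mm behind the grasp point. The pads swing forward as they close: fully open they stand 13 mm farther back than shut.
Start: joints at [-1.179, 0.26, -0.138, 1.173, 0, 1.571], TCP at [0.2, -0.485, 0.231] pointing down, gripper open.
Joint ranges: [-2.78, 2.78], [-0.83, 1.72], [-1.28, 1.37], [-1.9, 2.12], [-1.57, 1.48], [-3.14, 3.14]. Speed limits (rad/s): [2.57, 2.57, 3.14, 3.14, 3.14, 3.14].

### API

Orientations are given as a 3x3 rotation matrix whose columns are the frame's x, y, z axes.
In Python, from workcell import bot gives the robot as it stands.
- The arm moves only by the shell command python3 -m jog 'ROWS' [FORCE]. ROWS is JSON, a list of rows, each an object with "gripper": the closure, from -1 (fully open) to 1 (shut); "linear": the shift along the world's x, y, z normalised to -1 to 1, where 1 is 300 mm, a list of three; "spin": the turn about the world's z normalised to -1 to 1, where 1 is 45 degrees. A call has 1 to 12 rows; each row is the pose to reach, as a shift and turn from the pose commanded when the call began; what a row does not reach only later rows make up. A row lasts 1/8 s, in which the tool goes at most 62.5 mm and 10.7 degrees, less where a joint would pass 70% of its speed; a pose out of reach is approached as far as the arm can. A call with a number of a shift or a turn outside -1 to 1 is refused whole. A call with a gripper value outside its range is refused whole. The fingers move at their own pace and stop on an object; FORCE is the grip in N (left out, the last holds). Time passes only in rows, so rows that repeat a pose let the fingers close. It gives the time, the measured TCP pose, the force and the opening at its end, in the units of the state.
- bot.state(): the state, without advancing time (a new reading comes with each control period).
- bot.capture(name): name is "side" or "top" or "wrist"; returns the picture (384x512x3 uint8, red, green, blue); there is no depth.
- bot.camera_info(name): a dict with "camera_matrix" (3x3 intrinsics, pixels), "k1" (the pictures are not rectified: a ray, as slopes to the right and down, at radius r is drawn at 1 + k1 r^2 times it, then the intrinsics apply), "extrinsics" (4x4, takes a point from world to camera coordinates); the wrist camera has in their place "T_tool_cam" (4x4, takes a point from camera to tool coordinates, whose origin is the TCP and whose axes are the tool frame's). Camera axes: x right, y up, looking along -z (the intrinsics and any distortion apply to the point x, -y, -z); pixel columns grow to the right and rows downward; lengths in m; the calibration is good to about 2 mm. A picture is of the moment at which its call begins: read the wrist's pose just before it. camera_info takes no time and is no camera call.
- bot.job_done(): hands the job in, once; it reports no verdict.
The state is a dict: "time_s": time; "joints": joint angles; "dq": joint speeds; "tau": joint torques, N m; "tool_pos": TCP position; "orientation": TCP orientation; "force": force on the tool from outside, world axes, zero at the start; "torque": the same for the moment, N m; "gripper_width": finger opening in m.
Only numpy, scipy, OpenCV 4.12 (cv2) and the standard library are available. Lean on these libraries where they do the work, as an engineer would, in place of code of your own. Each camera call takes 0.05 s, during which the arm holds its last target. There are 200 camera calls.

## Working session

There is one attempt and no reset: what is moved stays moved. The work goes in short steps, Python scripts to look and compute and a shell command to move; the robot and the scene stay as the last step left them, time stands still between calls to the robot, and variables do not carry over. Pictures are saved under pics/ and viewed, about 8 in all and at most 12, crops included, and the job is handed in when it is done.

```bash
mkdir -p pics; cat > h.py <<'E'
import numpy as np,cv2
from workcell import bot
def cap(n,f=None):
    s=bot.state();im=bot.capture(n)
    if f: cv2.imwrite('pics/'+f,im[:,:,::-1])
    return im,s
def ray(n,u,v,s=None):
    c=bot.camera_info(n);K=np.array(c['camera_matrix'])
    a,b=(u-K[0,2])/K[0,0],(v-K[1,2])/K[1,1]
    x,y=a,b
    for _ in range(30):
        f=1+c['k1']*(x*x+y*y);x,y=a/f,b/f
    d=np.array([x,-y,-1])
    if n=='wrist':
        T=np.array(c['T_tool_cam']);R=np.array(s['orientation']);o=R@T[:3,3]+s['tool_pos'];d=R@T[:3,:3]@d
    else:
        E=np.array(c['extrinsics']);o=-E[:3,:3].T@E[:3,3];d=E[:3,:3].T@d
    return o,d/np.linalg.norm(d)
def onz(n,u,v,z,s=None):
    o,d=ray(n,u,v,s);return o+d*(z-o[2])/d[2]
def tri(*rs):
    A=0;b=0
    for o,d in rs:
        P=np.eye(3)-np.outer(d,d);A=A+P;b=b+P@o
    return np.linalg.solve(A,b)
def proj(n,p):
    c=bot.camera_info(n);K=np.array(c['camera_matrix']);E=np.array(c['extrinsics'])
    q=E[:3,:3]@p+E[:3,3];x,y=q[0]/-q[2],-q[1]/-q[2];f=1+c['k1']*(x*x+y*y)
    return K[0,0]*x*f+K[0,2],K[1,1]*y*f+K[1,2]
def blobs(im,lo,hi,amin=15):
    m=cv2.inRange(cv2.cvtColor(im,cv2.COLOR_RGB2HSV),lo,hi)
    n,l,st,ce=cv2.connectedComponentsWithStats(m)
    return [(st[i].tolist(),ce[i].round(1).tolist()) for i in range(1,n) if st[i][4]>=amin]
E
python3 - <<'E'
from h import *
out=[]
for n in ('top','side'):
    im,s=cap(n); out.append(im)
    cv2.imwrite(f'pics/{n}1.png',cv2.resize(im[:,:,::-1],(800,600),interpolation=2))
    o,_=ray(n,256,192);print(n,o.round(3))
    for c,lo,hi in (('blue',(100,120,60),(130,255,255)),('green',(45,90,50),(85,255,255)),('red',(0,150,80),(8,255,255))):
        print(c,blobs(im,lo,hi))
print(bot.state())
E
```

```text
top [0.432 0.034 1.342]
blue [([120, 80, 5, 6, 21], [122.0, 82.8]), ([429, 174, 30, 85, 1083], [443.4, 216.7]), ([273, 193, 9, 3, 25], [276.7, 194.1]), ([221, 200, 23, 3, 42], [231.9, 200.9])]
green [([94, 85, 5, 5, 22], [96.1, 87.0]), ([246, 257, 11, 11, 102], [250.8, 262.0])]
red [([146, 77, 6, 6, 23], [148.6, 79.3]), ([148, 133, 10, 9, 72], [152.6, 136.9]), ([204, 255, 8, 8, 50], [207.5, 258.4])]
side [0.237 0.706 0.913]
blue [([263, 0, 50, 21, 694], [287.8, 8.7]), ([311, 93, 74, 16, 244], [348.0, 100.4]), ([311, 100, 74, 18, 364], [347.4, 108.7]), ([261, 162, 7, 7, 23], [264.3, 165.1]), ([241, 182, 16, 18, 73], [248.4, 190.7]), ([48, 234, 8, 7, 43], [51.5, 236.7])]
green [([311, 226, 13, 10, 100], [317.2, 230.8]), ([28, 259, 8, 8, 48], [31.3, 262.3]), ([178, 268, 15, 15, 174], [185.1, 274.6]), ([176, 285, 31, 32, 528], [190.6, 301.0])]
red [([67, 210, 8, 6, 33], [70.6, 212.6]), ([125, 227, 13, 11, 112], [131.1, 232.1]), ([288, 262, 10, 9, 67], [292.6, 266.0])]
{'time_s': 0.1, 'joints': array([-1.17898194e+00,  2.60642521e-01, -1.39271282e-01,  1.17272876e+00,
        2.04617235e-05,  1.57079719e+00]), 'dq': array([ 5.23071413e-06, -2.78499893e-03,  1.89348794e-03,  2.17974131e-05,
        2.11803563e-03,  2.04274292e-04]), 'tau': array([ 5.23829876e-04, -4.06507516e+01,  2.54527456e+01,  1.00738453e-02,
        1.37664615e-04, -8.09222449e-07]), 'tool_pos': array([ 0.20024086, -0.48461929,  0.23052367]), 'orientation': array([[ 3.81864478e-01, -9.24218075e-01, -6.86103979e-04],
       [-9.24216485e-01, -3.81865094e-01,  1.71413875e-03],
       [-1.84623718e-03, -2.04600917e-05, -9.99998295e-01]]), 'force': array([0.20354986, 0.40235009, 0.74898284]), 'torque': array([-0.00934354, -0.04498206,  0.0154079 ]), 'gripper_width': 0.08532797419145582}
```

View pics/top1.png

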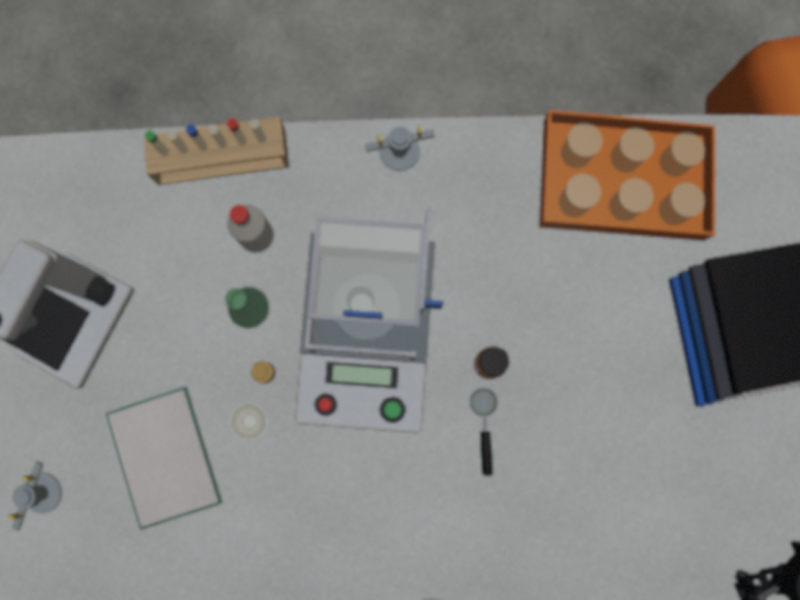

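View pics/side1.png

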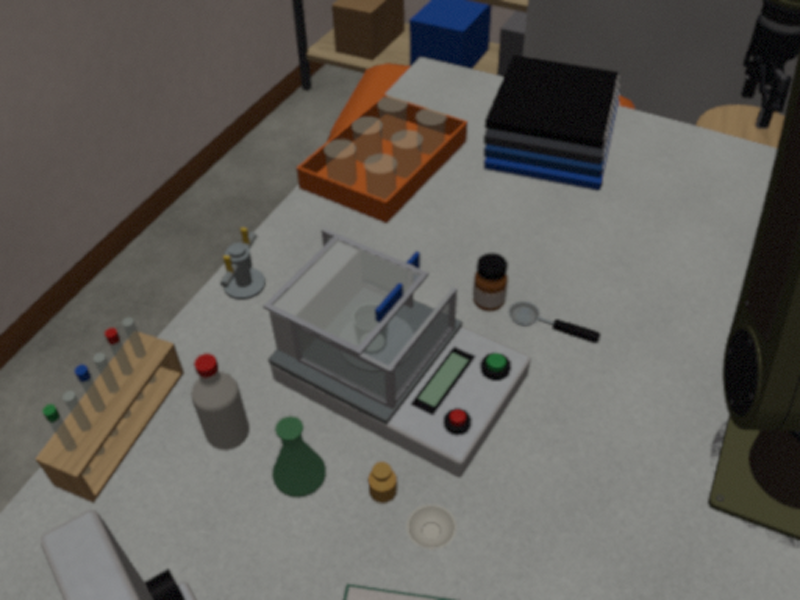

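```bash
python3 - <<'E'
from h import *
P={'green':((250.8,262),(317.2,230.8)),'red':((207.5,258.4),(292.6,266)),'lid':((231.9,200.9),(248.4,190.7)),'door':((276.7,194.1),(264.3,165.1))}
X={}
for k,(a,b) in P.items():
    X[k]=tri(ray('top',*a),ray('side',*b));print(k,X[k].round(4))
d=X['red']-X['green'];print(np.linalg.norm(d[:2]),np.arctan2(-d[0],d[1]))
im,_=cap('top')
c=cv2.resize(im[120:290,180:300,::-1],None,fx=3.5,fy=3.5,interpolation=2)
im,_=cap('side')
e=cv2.resize(im[135:305,165:345,::-1],None,fx=2.1,fy=3.5*170*0+2.1,interpolation=2)
H=np.zeros((600,800,3),'uint8');H[:c.shape[0],:c.shape[1]]=c;H[:e.shape[0],420:420+e.shape[1]]=e
cv2.imwrite('pics/c2.png',H)
# edges of blue blobs
for n,r in (('top',(215,185,75,25)),('side',(230,150,45,60))):
    im=bot.capture(n);m=cv2.inRange(cv2.cvtColor(im,cv2.COLOR_RGB2HSV),(100,90,40),(130,255,255))
    x,y,w,h=r
    for ct in cv2.findContours(m[y:y+h,x:x+w].copy(),0,2)[0]:
        if cv2.contourArea(ct)>8: print(n,np.round(cv2.boxPoints(cv2.minAreaRect(ct))+[x,y],1).tolist())
E
```

```text
green [0.4332 0.0444 0.0709]
red [0.4444 0.1537 0.0716]
lid [0.578  0.0849 0.1708]
door [ 0.5942 -0.0227  0.1457]
0.1098985860032056 -0.10293335859674162
top [[219.9, 201.4], [220.1, 198.7], [243.1, 200.2], [242.9, 202.9]]
top [[272.0, 192.0], [282.0, 192.0], [282.0, 195.0], [272.0, 195.0]]
side [[237.4, 200.9], [254.6, 180.6], [259.5, 184.8], [242.3, 205.1]]
side [[261.0, 162.0], [267.0, 162.0], [267.0, 169.0], [261.0, 169.0]]
```

View pics/c2.png

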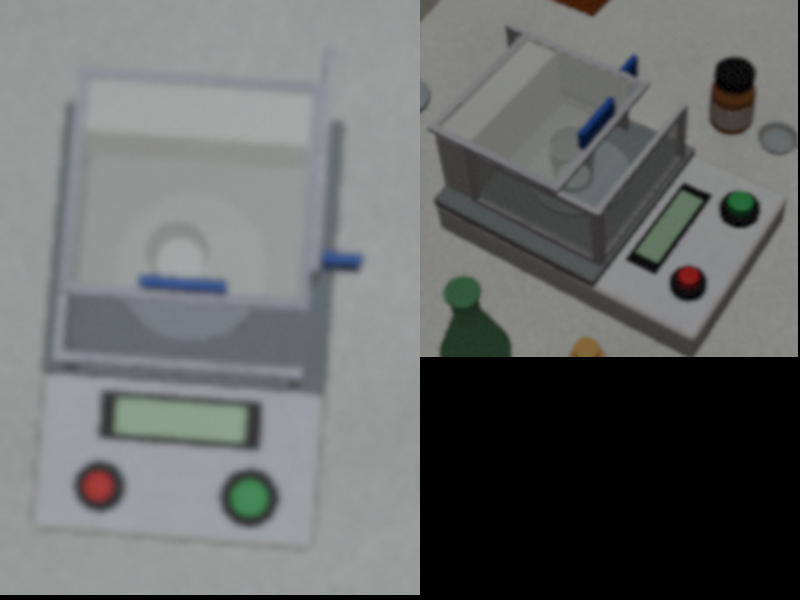

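```bash
python3 - <<'E'
from h import *
g=np.array([.4332,.0444]);r=np.array([.4444,.1537])
def T(n,c,z): return onz(n,c[0],c[1],z)[:2]
q=lambda a,b:(a/3.5+180-.36,b/3.5+120-.36)
fl,fr=[T('top',q(*c),.05) for c in ((37,525),(312,545))]
print('front',fl.round(4),fr.round(4),'yaw',np.arctan2(-(fl-fr)[0],(fl-fr)[1]))
l,rr=[T('top',c,.173) for c in ((220,198.9),(243,200.4))]
print('lid rear top edge',l.round(4),rr.round(4),'yaw',np.arctan2(-(l-rr)[0],(l-rr)[1]),np.linalg.norm(l-rr))
d=[T('top',c,.144) for c in ((272,192),(282,192.5),(276.7,192.3))];print('door rear edge',np.round(d,4))
th=-.1;R=np.array([[np.cos(th),-np.sin(th)],[np.sin(th),np.cos(th)]])
o=(fl+fr)/2+R@[.16,0];print('o',o, (g+r)/2-R@[0,0])
for k,p in dict(g=g,r=r,lid=(l+rr)/2,door=d[2],fl=fl,fr=fr).items(): print(k,(R.T@(p-o)).round(4))
E
```

```text
front [0.4173 0.2011] [ 0.3983 -0.0006] yaw -0.09415999063025121
lid rear top edge [0.583  0.1127] [0.5781 0.0586] yaw -0.09080416629922722 0.0543927022166431
door rear edge [[ 0.6004 -0.0114]
 [ 0.5986 -0.0355]
 [ 0.5994 -0.0227]]
o [0.56702057 0.08426519] [0.4388  0.09905]
g [-0.1292 -0.053 ]
r [-0.1289  0.0568]
lid [0.0133 0.0027]
door [ 0.0429 -0.1032]
fl [-0.1606  0.1013]
fr [-0.1594 -0.1013]
```

```bash
python3 -m jog '[{"gripper":1,"linear":[0.12,0.16,0.05],"spin":0.12},{"gripper":1,"linear":[0.24,0.32,0.07],"spin":0.24},{"gripper":1,"linear":[0.36,0.48,0.07],"spin":0.36},{"gripper":1,"linear":[0.48,0.64,0.07],"spin":0.48},{"gripper":1,"linear":[0.6,0.8,0.07],"spin":0.6},{"gripper":1,"linear":[0.7,0.94,0.07],"spin":0.69},{"gripper":1,"linear":[0.7,0.94,0.07],"spin":0.69}]' 30 && python3 -m jog '[{"gripper":1,"linear":[0.12,0.16,0],"spin":0.12},{"gripper":1,"linear":[0.24,0.32,0],"spin":0.24},{"gripper":1,"linear":[0.36,0.48,0],"spin":0.36},{"gripper":1,"linear":[0.48,0.64,0],"spin":0.48},{"gripper":1,"linear":[0.6,0.8,0],"spin":0.6},{"gripper":1,"linear":[0.7,0.94,0],"spin":0.69},{"gripper":1,"linear":[0.7,0.94,0],"spin":0.69},{"gripper":1,"linear":[0.7,0.94,0],"spin":0.69}]'; python3 - <<'E'
from h import *
im,s=cap('wrist');cv2.imwrite('pics/w1.png',im[:,:,::-1]);print(s['orientation'].round(3),s['joints'].round(2))
for b in blobs(im,(100,90,40),(130,255,255)):print(b)
E
```

```text
time_s: 1.18
tool_pos: [0.4121, -0.2007, 0.2523]
orientation: [[0.807, -0.59, 0.0], [-0.59, -0.807, 0.0], [0.0, -0.001, -1.0]]
force: [-0.4, 0.1, 0.5]
gripper_width: 0.0002
time_s: 2.17
tool_pos: [0.62, 0.0774, 0.2518]
orientation: [[0.995, -0.096, -0.001], [-0.097, -0.995, -0.001], [-0.001, 0.001, -1.0]]
force: [-0.2, 0.2, 0.4]
gripper_width: -0.0001
[[ 0.995 -0.096 -0.001]
 [-0.097 -0.995 -0.001]
 [-0.001  0.001 -1.   ]] [ 0.12  0.43  0.17  1.31 -0.    1.79]
([199, 158, 16, 79, 1000], [206.5, 196.3])
```

View pics/w1.png

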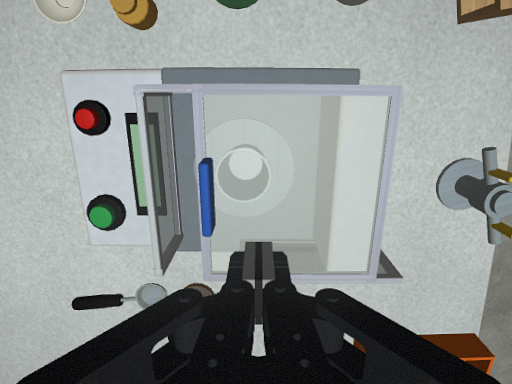

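```bash
python3 - <<'E'
from h import *
im,s=cap('wrist')
f=lambda u,v,z:onz('wrist',u,v,z,s).round(4)
print('lid rear',f(213.5,159,.173),f(212.5,236,.173))
for c,lo,hi in (('g',(45,90,50),(85,255,255)),('r',(0,150,80),(8,255,255))):
    for b in blobs(im,lo,hi,150):print(c,b,f(*b[1],.071))
E
```

```text
lid rear [0.5919 0.1151 0.173 ] [0.5823 0.0539 0.173 ]
g ([218, 0, 38, 8, 224], [236.6, 2.8]) [0.6167 0.2408 0.071 ]
g ([89, 204, 27, 24, 501], [102.1, 215.3]) [0.4381 0.0445 0.071 ]
r ([75, 108, 21, 21, 327], [84.7, 118.1]) [0.4471 0.1526 0.071 ]
```

```bash
python3 -m jog '[{"gripper":1,"linear":[0.03,0.01,-0.1],"spin":0},{"gripper":1,"linear":[0.03,0.01,-0.2],"spin":0},{"gripper":1,"linear":[0.03,0.01,-0.28],"spin":0},{"gripper":1,"linear":[0.03,0.01,-0.31],"spin":0},{"gripper":1,"linear":[0.03,0.01,-0.31],"spin":0}]'; python3 -m jog '[{"gripper":1,"linear":[-0.01,0.001,0],"spin":0},{"gripper":1,"linear":[-0.02,0.002,0],"spin":0},{"gripper":1,"linear":[-0.03,0.003,0],"spin":0},{"gripper":1,"linear":[-0.04,0.004,0],"spin":0},{"gripper":1,"linear":[-0.05,0.005,0],"spin":0},{"gripper":1,"linear":[-0.06,0.006,0],"spin":0},{"gripper":1,"linear":[-0.07,0.007,0],"spin":0},{"gripper":1,"linear":[-0.08,0.008,0],"spin":0},{"gripper":1,"linear":[-0.09,0.009,0],"spin":0},{"gripper":1,"linear":[-0.1,0.01,0],"spin":0}]'; python3 - <<'E'
from h import *
im,s=cap('wrist');cv2.imwrite('pics/w2.png',im[:,:,::-1])
E
```

```text
time_s: 2.9
tool_pos: [0.6289, 0.0808, 0.1595]
orientation: [[0.995, -0.096, -0.001], [-0.096, -0.995, -0.0], [-0.001, 0.0, -1.0]]
force: [1.2, -0.7, 1.4]
gripper_width: -0.0001
time_s: 4.15
tool_pos: [0.5993, 0.0848, 0.1593]
orientation: [[0.995, -0.095, 0.0], [-0.095, -0.995, -0.0], [0.0, 0.0, -1.0]]
force: [1.1, -1.2, 1.2]
gripper_width: -0.0001
```

View pics/w2.png

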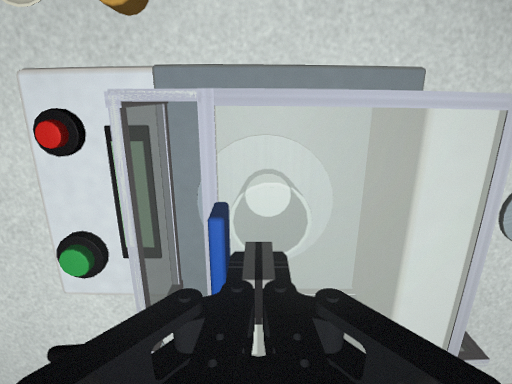

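```bash
python3 -m jog '[{"gripper":1,"linear":[-0.01,0.001,0],"spin":0},{"gripper":1,"linear":[-0.02,0.002,0],"spin":0},{"gripper":1,"linear":[-0.03,0.003,0],"spin":0},{"gripper":1,"linear":[-0.04,0.004,0],"spin":0},{"gripper":1,"linear":[-0.05,0.005,0],"spin":0},{"gripper":1,"linear":[-0.06,0.006,0],"spin":0},{"gripper":1,"linear":[-0.07,0.007,0],"spin":0},{"gripper":1,"linear":[-0.08,0.008,0],"spin":0},{"gripper":1,"linear":[-0.09,0.009,0],"spin":0},{"gripper":1,"linear":[-0.1,0.01,0],"spin":0},{"gripper":1,"linear":[-0.11,0.011,0],"spin":0},{"gripper":1,"linear":[-0.12,0.012,0],"spin":0}]'; cat > look.py <<'E'
from h import *
im,s=cap('wrist')
b=[b for b in blobs(im,(100,90,40),(130,255,255),100)];print('wrist blue',b)
for n in('top','side'):
    im,_=cap(n);print(n,[b for b in blobs(im,(100,100,40),(130,255,255)) if 200<b[1][0]<320 and 150<b[1][1]<260])
print(s['force'].round(2),s['tool_pos'].round(4))
E
python3 look.py
```

```text
time_s: 5.7
tool_pos: [0.5633, 0.0885, 0.1594]
orientation: [[0.995, -0.095, 0.0], [-0.095, -0.995, 0.0], [0.0, -0.0, -1.0]]
force: [2.0, -0.0, 0.0]
gripper_width: 0.0004
wrist blue [([212, 202, 22, 92, 1432], [222.1, 242.5])]
top [([272, 192, 11, 4, 33], [276.6, 193.8])]
side [([255, 188, 16, 24, 165], [262.3, 198.9])]
[ 2.04 -0.04  0.03] [0.5633 0.0885 0.1594]
```

```bash
python3 -m jog '[{"gripper":1,"linear":[-0.007,0.0007,0],"spin":0},{"gripper":1,"linear":[-0.014,0.0014,0],"spin":0},{"gripper":1,"linear":[-0.021,0.002,0],"spin":0},{"gripper":1,"linear":[-0.028,0.0027,0],"spin":0},{"gripper":1,"linear":[-0.033,0.003,0],"spin":0}]'; python3 -m jog '[{"gripper":1,"linear":[-0.007,0.0007,0],"spin":0},{"gripper":1,"linear":[-0.014,0.0014,0],"spin":0}]';python3 -m jog '[{"gripper":1,"linear":[-0.007,0.0007,0],"spin":0},{"gripper":1,"linear":[-0.014,0.0014,0],"spin":0}]'; python3 look.py
```

```text
time_s: 6.48
tool_pos: [0.5534, 0.0893, 0.1593]
orientation: [[0.995, -0.095, -0.0], [-0.095, -0.995, 0.0], [-0.0, -0.0, -1.0]]
force: [1.6, 0.1, 0.4]
gripper_width: 0.0003
time_s: 6.72
tool_pos: [0.552, 0.0895, 0.1596]
orientation: [[0.995, -0.095, 0.005], [-0.095, -0.995, -0.001], [0.005, 0.0, -1.0]]
force: [10.1, -1.5, -5.9]
gripper_width: -0.0
time_s: 6.98
tool_pos: [0.5518, 0.0895, 0.1598]
orientation: [[0.995, -0.096, 0.013], [-0.096, -0.995, -0.002], [0.013, 0.001, -1.0]]
force: [18.0, -2.0, -12.4]
gripper_width: 0.0003
wrist blue [([214, 202, 21, 92, 1364], [223.0, 241.7])]
top [([272, 192, 11, 4, 33], [276.6, 193.8])]
side [([260, 191, 15, 23, 158], [266.6, 201.1])]
[ 18.02  -1.95 -12.42] [0.5518 0.0895 0.1598]
```

```bash
python3 -m jog '[{"gripper":1,"linear":[0.03,-0.003,0],"spin":0},{"gripper":1,"linear":[0.07,-0.007,0],"spin":0},{"gripper":1,"linear":[0.08,-0.01,0.1],"spin":0},{"gripper":1,"linear":[0.2,-0.1,0.25],"spin":0},{"gripper":1,"linear":[0.35,-0.3,0.3],"spin":0},{"gripper":1,"linear":[0.35,-0.45,0.3],"spin":0},{"gripper":1,"linear":[0.35,-0.45,0.3],"spin":0},{"gripper":1,"linear":[0.35,-0.45,0.3],"spin":0}]'; python3 - <<'E'
from h import *
im,s=cap('wrist');cv2.imwrite('pics/w3.png',im[:,:,::-1]);print(s['tool_pos'])
for b in blobs(im,(100,90,40),(130,255,255)):print(b,onz('wrist',*b[1],.15,s).round(4))
E
```

```text
time_s: 8.12
tool_pos: [0.6496, -0.0449, 0.2488]
orientation: [[0.995, -0.096, -0.002], [-0.096, -0.995, 0.001], [-0.002, -0.001, -1.0]]
force: [-0.4, 0.1, -0.5]
gripper_width: 0.0003
[ 0.64961637 -0.04489601  0.2488202 ]
([56, 0, 37, 81, 2125], [73.9, 39.0]) [0.529  0.0875 0.15  ]
([189, 161, 19, 34, 505], [197.7, 175.6]) [ 0.6036 -0.0227  0.15  ]
```

View pics/w3.png

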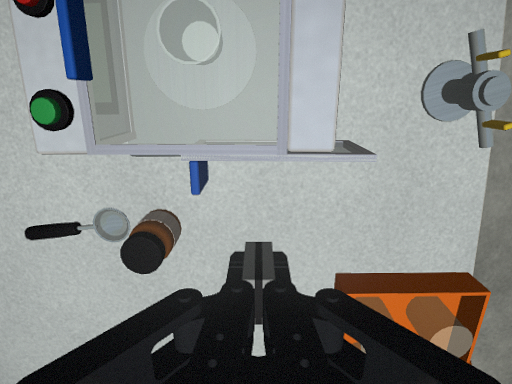

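```bash
python3 -m jog '[{"gripper":1,"linear":[-0.03,0.053,-0.1],"spin":0},{"gripper":1,"linear":[-0.03,0.053,-0.2],"spin":0},{"gripper":1,"linear":[-0.03,0.053,-0.3],"spin":0},{"gripper":1,"linear":[-0.03,0.053,-0.37],"spin":0},{"gripper":1,"linear":[-0.03,0.053,-0.41],"spin":0},{"gripper":1,"linear":[-0.03,0.053,-0.41],"spin":0}]'; python3 - <<'E'
from h import *
im,s=cap('wrist');cv2.imwrite('pics/w4.png',im[:,:,::-1]);print(s['tool_pos'])
for b in blobs(im,(100,90,40),(130,255,255)):print(b)
E
```

```text
time_s: 8.93
tool_pos: [0.6403, -0.028, 0.1256]
orientation: [[0.996, -0.094, -0.002], [-0.094, -0.996, 0.0], [-0.002, 0.0, -1.0]]
force: [-0.7, -0.3, 0.6]
gripper_width: -0.0001
[ 0.64030444 -0.02796755  0.125629  ]
([158, 250, 38, 49, 1269], [174.1, 269.4])
```

View pics/w4.png

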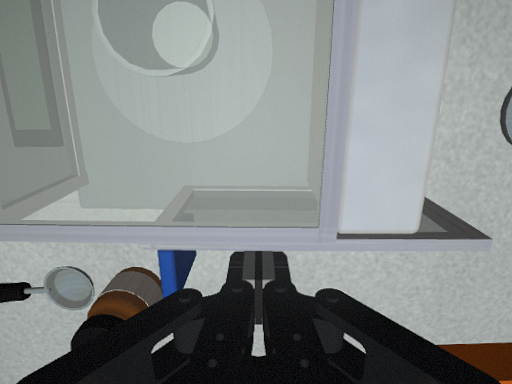

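```bash
python3 -m jog '[{"gripper":1,"linear":[-0.015,-0.004,0],"spin":0},{"gripper":1,"linear":[-0.03,-0.002,0],"spin":0},{"gripper":1,"linear":[-0.04,-0.001,0],"spin":0},{"gripper":1,"linear":[-0.05,0,0],"spin":0},{"gripper":1,"linear":[-0.06,0.001,0],"spin":0},{"gripper":1,"linear":[-0.07,0.002,0],"spin":0},{"gripper":1,"linear":[-0.08,0.003,0],"spin":0},{"gripper":1,"linear":[-0.09,0.004,0],"spin":0},{"gripper":1,"linear":[-0.1,0.005,0],"spin":0},{"gripper":1,"linear":[-0.11,0.006,0],"spin":0},{"gripper":1,"linear":[-0.12,0.007,0],"spin":0}]'; python3 look.py;  python3 -m jog '[{"gripper":1,"linear":[-0.01,0.001,0],"spin":0},{"gripper":1,"linear":[-0.02,0.002,0],"spin":0},{"gripper":1,"linear":[-0.03,0.003,0],"spin":0},{"gripper":1,"linear":[-0.04,0.004,0],"spin":0},{"gripper":1,"linear":[-0.05,0.005,0],"spin":0},{"gripper":1,"linear":[-0.06,0.006,0],"spin":0},{"gripper":1,"linear":[-0.07,0.007,0],"spin":0},{"gripper":1,"linear":[-0.08,0.008,0],"spin":0}]'; python3 look.py
```

```text
time_s: 10.35
tool_pos: [0.6052, -0.0268, 0.1263]
orientation: [[0.995, -0.095, 0.0], [-0.095, -0.995, 0.0], [0.0, -0.0, -1.0]]
force: [1.9, 0.7, -1.3]
gripper_width: -0.0002
wrist blue [([0, 0, 52, 104, 4543], [21.6, 54.3]), ([212, 245, 24, 50, 739], [220.8, 264.6])]
top [([219, 218, 23, 4, 54], [230.0, 219.6])]
side [([264, 163, 8, 9, 44], [267.9, 166.9]), ([260, 190, 16, 24, 143], [267.0, 201.2])]
[ 1.91  0.73 -1.3 ] [ 0.6052 -0.0268  0.1263]
time_s: 11.5
tool_pos: [0.581, -0.0245, 0.1263]
orientation: [[0.995, -0.095, 0.0], [-0.095, -0.995, 0.0], [0.0, -0.0, -1.0]]
force: [1.8, 0.7, 0.0]
gripper_width: 0.0
wrist blue [([46, 0, 68, 103, 5736], [80.5, 50.0]), ([212, 245, 24, 49, 741], [220.7, 264.5])]
top [([219, 218, 23, 4, 55], [230.1, 219.7])]
side [([273, 167, 8, 9, 47], [277.2, 170.9]), ([260, 190, 16, 24, 146], [267.1, 201.0])]
[1.76 0.67 0.04] [ 0.581  -0.0245  0.1263]
```

```bash
python3 -m jog '[{"gripper":1,"linear":[-0.01,0.001,0],"spin":0},{"gripper":1,"linear":[-0.02,0.002,0],"spin":0},{"gripper":1,"linear":[-0.03,0.003,0],"spin":0},{"gripper":1,"linear":[-0.035,0.0035,0],"spin":0}]'|grep -E 'pos|force';  python3 -m jog '[{"gripper":1,"linear":[-0.007,0.0007,0],"spin":0},{"gripper":1,"linear":[-0.014,0.0014,0],"spin":0}]'|grep -E 'pos|force'
```

```text
tool_pos: [0.5704, -0.0234, 0.1263]
force: [2.2, 0.3, -0.6]
tool_pos: [0.5664, -0.023, 0.1263]
force: [1.8, -0.1, -0.2]
```

```bash
python3 -m jog '[{"gripper":1,"linear":[-0.007,0.0007,0],"spin":0},{"gripper":1,"linear":[-0.014,0.0014,0],"spin":0}]'|grep -E 'pos|force';  python3 -m jog '[{"gripper":1,"linear":[-0.007,0.0007,0],"spin":0},{"gripper":1,"linear":[-0.014,0.0014,0],"spin":0}]'|grep -E 'pos|force'
```

```text
tool_pos: [0.5621, -0.0226, 0.1263]
force: [1.6, -0.5, -0.9]
tool_pos: [0.5579, -0.0222, 0.1263]
force: [1.6, -0.3, -1.3]
```

```bash
python3 -m jog '[{"gripper":1,"linear":[-0.007,0.0007,0],"spin":0},{"gripper":1,"linear":[-0.014,0.0014,0],"spin":0}]'|grep -E 'pos|force';  python3 -m jog '[{"gripper":1,"linear":[-0.007,0.0007,0],"spin":0},{"gripper":1,"linear":[-0.014,0.0014,0],"spin":0}]'|grep -E 'pos|force'; python3 look.py
```

```text
tool_pos: [0.5537, -0.0217, 0.1263]
force: [2.3, 0.4, -0.8]
tool_pos: [0.5495, -0.0213, 0.1263]
force: [1.2, -0.2, -0.7]
wrist blue [([155, 0, 45, 102, 3946], [177.4, 49.4]), ([212, 245, 24, 50, 749], [220.8, 264.5])]
top [([219, 218, 23, 4, 54], [229.7, 219.6])]
side [([285, 172, 8, 9, 48], [289.3, 175.9]), ([260, 190, 16, 24, 146], [267.1, 201.0])]
[ 1.17 -0.16 -0.72] [ 0.5495 -0.0213  0.1263]
```

```bash
for i in 1; do :; done; python3 -m jog '[{"gripper":1,"linear":[-0.007,0.0007,0],"spin":0},{"gripper":1,"linear":[-0.014,0.0014,0],"spin":0}]'|grep -E 'pos|force';  python3 -m jog '[{"gripper":1,"linear":[-0.007,0.0007,0],"spin":0},{"gripper":1,"linear":[-0.014,0.0014,0],"spin":0}]'|grep -E 'pos|force'
```

```text
tool_pos: [0.5455, -0.0209, 0.1263]
force: [2.0, 0.9, -1.9]
tool_pos: [0.5412, -0.0204, 0.1263]
force: [3.1, 0.3, -1.0]
```

```bash
python3 -m jog '[{"gripper":1,"linear":[-0.007,0.0007,0],"spin":0},{"gripper":1,"linear":[-0.014,0.0014,0],"spin":0}]'|grep -E 'pos|force'
```

```text
tool_pos: [0.5411, -0.0204, 0.1266]
force: [12.0, -1.5, -10.3]
```

```bash
python3 -m jog '[{"gripper":1,"linear":[-0.007,0.0007,0],"spin":0}]'|grep -E 'pos|force'
```

```text
tool_pos: [0.541, -0.0204, 0.1268]
force: [16.8, -2.2, -12.8]
```

```bash
python3 -m jog '[{"gripper":1,"linear":[0.03,-0.003,0],"spin":0},{"gripper":1,"linear":[0.08,-0.008,0],"spin":0},{"gripper":1,"linear":[0.09,-0.02,0.12],"spin":0},{"gripper":1,"linear":[0.09,-0.03,0.28],"spin":0},{"gripper":1,"linear":[0.0,0,0.35],"spin":0},{"gripper":1,"linear":[-0.15,0,0.3],"spin":0},{"gripper":1,"linear":[-0.3,0,0.2],"spin":0},{"gripper":1,"linear":[-0.3,0,0.2],"spin":0},{"gripper":1,"linear":[-0.3,0,0.2],"spin":0}]';python3 - <<'E'
from h import *
im,s=cap('wrist');cv2.imwrite('pics/w5.png',im[:,:,::-1]);print(s['tool_pos'])
for b in blobs(im,(45,90,40),(85,255,255),100):print(b,onz('wrist',*b[1],.071,s).round(4))
for n in('top','side'):
    im,_=cap(n);print(n,[b for b in blobs(im,(100,100,40),(130,255,255)) if 200<b[1][0]<320 and 150<b[1][1]<260])
E
```

```text
time_s: 15.55
tool_pos: [0.4448, -0.0199, 0.1866]
orientation: [[0.995, -0.095, -0.0], [-0.095, -0.995, 0.0], [-0.0, -0.0, -1.0]]
force: [0.9, 0.1, 0.9]
gripper_width: -0.0002
[ 0.44482938 -0.01985193  0.18657847]
([222, 101, 34, 35, 900], [238.3, 117.9]) [0.4358 0.0432 0.071 ]
top [([219, 218, 23, 4, 53], [229.9, 219.6])]
side [([290, 174, 6, 14, 40], [293.2, 178.8]), ([260, 190, 16, 24, 147], [267.1, 201.1])]
```

View pics/w5.png

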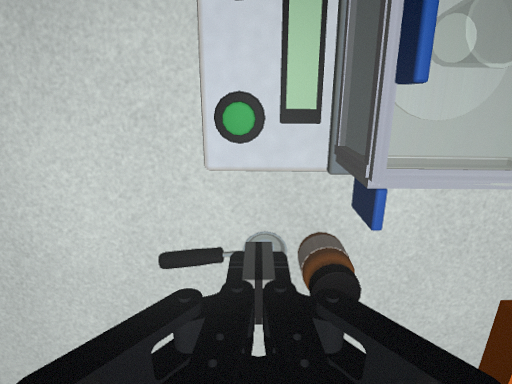

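```bash
python3 -m jog '[{"gripper":1,"linear":[-0.015,0.1,0],"spin":0},{"gripper":1,"linear":[-0.03,0.211,-0.05],"spin":0},{"gripper":1,"linear":[-0.03,0.211,-0.15],"spin":0},{"gripper":1,"linear":[-0.03,0.211,-0.25],"spin":0},{"gripper":1,"linear":[-0.03,0.211,-0.32],"spin":0},{"gripper":1,"linear":[-0.03,0.211,-0.34],"spin":0},{"gripper":1,"linear":[-0.03,0.211,-0.34],"spin":0}]'; python3 -m jog '[{"gripper":1,"linear":[0,0,-0.01],"spin":0},{"gripper":1,"linear":[0,0,-0.02],"spin":0},{"gripper":1,"linear":[0,0,-0.03],"spin":0},{"gripper":1,"linear":[0,0,-0.03],"spin":0}]'|grep -E 'pos|force'; python3 -m jog '[{"gripper":1,"linear":[0,0,-0.005],"spin":0},{"gripper":1,"linear":[0,0,-0.01],"spin":0}]'|grep -E 'pos|force'
```

```text
time_s: 16.58
tool_pos: [0.4371, 0.0436, 0.0847]
orientation: [[0.995, -0.095, 0.001], [-0.095, -0.995, 0.0], [0.001, -0.0, -1.0]]
force: [0.2, -0.4, 0.8]
gripper_width: -0.0
tool_pos: [0.4357, 0.0434, 0.0752]
force: [-0.0, 0.4, -0.1]
tool_pos: [0.436, 0.0435, 0.0723]
force: [0.3, 0.0, -0.0]
```

```bash
for_=0; python3 -m jog '[{"gripper":1,"linear":[0,0,-0.005],"spin":0},{"gripper":1,"linear":[0,0,-0.01],"spin":0}]'|grep -E 'pos|force'; python3 -m jog '[{"gripper":1,"linear":[0,0,-0.003],"spin":0},{"gripper":1,"linear":[0,0,-0.006],"spin":0}]'|grep -E 'pos|force'
```

```text
tool_pos: [0.436, 0.0435, 0.0693]
force: [-0.7, 0.3, 3.4]
tool_pos: [0.436, 0.0435, 0.0676]
force: [0.3, 0.1, 3.2]
```

```bash
python3 -m jog '[{"gripper":1,"linear":[0,0,-0.003],"spin":0},{"gripper":1,"linear":[0,0,-0.005],"spin":0}]'|grep -E 'pos|force'
```

```text
tool_pos: [0.436, 0.0435, 0.0661]
force: [-0.7, 0.3, 3.5]
```

```bash
python3 -m jog '[{"gripper":1,"linear":[0,0,-0.003],"spin":0},{"gripper":1,"linear":[0,0,-0.005],"spin":0}]'|grep -E 'pos|force'
```

```text
tool_pos: [0.4361, 0.0435, 0.0657]
force: [-4.6, -0.9, 19.6]
```

```bash
python3 -m jog '[{"gripper":1,"linear":[0,0,-0.003],"spin":0},{"gripper":1,"linear":[0,0,-0.005],"spin":0}]'|grep -E 'pos|force'
```

```text
tool_pos: [0.4362, 0.0434, 0.0655]
force: [-8.3, -0.5, 32.2]
```

```bash
python3 -m jog '[{"gripper":1,"linear":[0,0,0.02],"spin":0},{"gripper":1,"linear":[0,0,0.06],"spin":0},{"gripper":1,"linear":[0,0,0.15],"spin":0},{"gripper":1,"linear":[0,0,0.3],"spin":0},{"gripper":1,"linear":[0,-0.1,0.4],"spin":0},{"gripper":1,"linear":[-0.1,-0.3,0.5],"spin":0},{"gripper":1,"linear":[-0.15,-0.5,0.55],"spin":0},{"gripper":1,"linear":[-0.2,-0.7,0.55],"spin":0},{"gripper":1,"linear":[-0.2,-0.7,0.55],"spin":0},{"gripper":1,"linear":[-0.2,-0.7,0.55],"spin":0}]'; python3 - <<'E'
from h import *
a,_=cap('top');b,_=cap('side')
for n,im in(('top',a),('side',b)):
  for c,lo,hi in (('blue',(100,100,40),(130,255,255)),('green',(45,90,50),(85,255,255)),('red',(0,150,80),(8,255,255))):
    print(n,c,[x[1] for x in blobs(im,lo,hi) if 130<x[1][0]<330 and 120<x[1][1]<310])
c=cv2.resize(a[120:300,130:330,::-1],(400,360),interpolation=2);e=cv2.resize(b[130:310,145:345,::-1],(400,360),interpolation=2)
cv2.imwrite('pics/c3.png',np.hstack([c,e]))
E
```

```text
time_s: 19.82
tool_pos: [0.3757, -0.1667, 0.2278]
orientation: [[0.995, -0.097, -0.0], [-0.097, -0.995, 0.001], [-0.0, -0.001, -1.0]]
force: [-0.6, 0.0, -0.2]
gripper_width: -0.0003
top blue [[229.7, 219.6], [274.7, 224.1]]
top green [[250.8, 262.0]]
top red [[152.7, 136.8], [207.7, 258.4]]
side blue [[293.1, 179.0], [267.2, 200.9]]
side green [[317.1, 230.8], [185.0, 274.7], [190.3, 300.5]]
side red [[131.0, 232.1], [292.6, 266.0]]
```

View pics/c3.png

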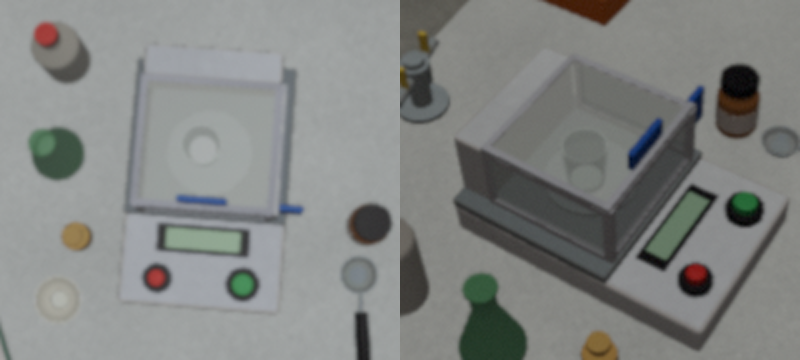

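Both panels are shut, with the lid tab at about (202,201) and the door tab at about (291,210) in the crop. The green key is back at its start pixel (250.8, 262.0), and nothing else has moved.

```bash
python3 -c "
from workcell import bot
print(bot.job_done())"
```

```text
the job is handed in; nothing more can be done
None
```

The top panel and the side door are both pushed shut, the tare key has been pressed and released, and the job is handed in at about 20 s of robot time.

- **Top panel:** it slid at about 2 N. At its stop the push rose to 18 N along x, with 12 N vertical, and the tool stopped moving.
- **Side door:** it also slid at about 2 N. At its stop the push rose to 17 N along x, with 13 N vertical, and the tool stopped moving.
- **Tare key:** with the shield closed, I pressed it about 6 mm (tool height 71.5 to 65.5 mm). It took about 3.5 N until it bottomed out. The last two steps went firmer than needed, reaching 32 N. The key then came back up to its starting pixels in both fixed views.

The last top and side views show both panels shut and the red key where it was. The beaker is still standing, and nothing in view looks moved. The robot is clear of everything, with a force reading of about 0 N. No check failed. The camera views differed by about 5 mm on where the lid tab and the green key were. I set the lid position by feel against its stop, and aimed the key press from a close-up view.

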